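# Uncap the left cue extension and hold its cap over the cup

## Task

Set the small steel cup upright on the wooden stand, midway between the two upright cue extensions, and let go of it. Then unscrew the black cap of the left-hand extension (left as the robot sees it; its thread may be of either hand, so try both ways) and lift it off. Finish still gripping the cap, held still and upright straight above the cup, a little clear of its rim, without setting it down; leave the other extension's cap and the chalk, tip shaper and brush where they are.

Things in the scene. Friction and masses are not known exactly. Their poses are not given: they have to be found in the camera images.
- stand: Dark wooden board lying on the cloth, fixed, 80 mm (its x) by 340 mm (its y) by 20 mm high, carrying the two cue extensions on its long centre line at y = +130 mm and y = -130 mm of its own frame; +y is the robot's left. Origin: centre of its underside, so the middle of its free top is 20 mm above the origin.
- cup: Small round open steel cup, loose, 60 mm in outer diameter, 34 mm high, wall 3 mm, straight sides, 0.12 kg. Origin: centre of its underside; z up.
- ext_a: Cue extension: upright turned wooden rod, 38 mm diameter, fixed in the stand; looks just like ext_b, and which of the two is on the left changes between starts. Origin: centre of its foot, on the stand's top; z up its axis; yaw means nothing. The cap's underside seats on its shoulder, 110 mm above the origin; a brass threaded stub 26 mm high stands above that, inside the cap.
- ext_b: Cue extension: upright turned wooden rod, 38 mm diameter, fixed in the stand; looks just like ext_a, and which of the two is on the left changes between starts. Origin: centre of its foot, on the stand's top; z up its axis; yaw means nothing. The cap's underside seats on its shoulder, 110 mm above the origin; a brass threaded stub 26 mm high stands above that, inside the cap.
- cap_a: Black round screw cap on ext_a, 40 mm diameter, 46 mm tall, 0.07 kg, loose; steel bar inlaid in its top along its x. Origin: centre of its underside; z up. Thread hand unknown; the two may differ. Turned the loosening way it rises 5 mm per rad, easily, stays if let go partway, and lifts off after 2.6 rad; the other way it jams within 0.2 rad and does not rise. It will not pull off unturned.
- cap_b: Black round screw cap on ext_b, 40 mm diameter, 46 mm tall, 0.07 kg, loose; steel bar inlaid in its top along its x. Origin: centre of its underside; z up. Thread hand unknown; the two may differ. Turned the loosening way it rises 5 mm per rad, easily, stays if let go partway, and lifts off after 2.6 rad; the other way it jams within 0.2 rad and does not rise. It will not pull off unturned.
- chalk: Bystander: cube of cue chalk, 23 mm wide, 22 mm high, loose. Origin: centre of its underside.
- shaper: Bystander: aluminium tip shaper, a waisted spool 32 mm in diameter, 44 mm high, loose, standing. Origin: centre of its underside.
- brush: Bystander: small table brush lying on the cloth beyond the stand, about 0.2 m long, loose. Origin: its underside, near its middle.
Mind the look-alikes: they are no part of the job. What is shaped like the cap_a but orange is not meant.

How it is judged:
By the outcome, as a careful person would: the job done as asked, in the order asked, and still so for the second after the job is handed in, while the arm keeps its last pose, push and grip.
It also fails if it takes over 72 s, if anything falls off the work surface, if the arm or the gripper's body presses on something with over 40 N, if the wrist force passes 120 N, or if a joint passes its speed limit or range.

## Robot

A 7-joint arm with a two-finger parallel gripper is mounted at the origin on the work surface. World frame = base frame: x ahead of the robot, y to its left, z up, the work surface at z = 0. Lengths are in m, angles in rad, forces in N, time in s.
With the tool pointing down it reaches from about 0.4 to 0.85 m from the base axis. Payload 10.4 kg.
Tool frame: the origin (TCP) lies at the very end of the fingers, on their centre line; the grasp point (between the pads) lies 19 mm behind it; z points along the fingers, y is the line along which they close (so a half turn about z gives the same grasp; the last joint's range is limited). The gripper opens to 85 mm and grips with 20 to 120 N. Pads are 22 mm wide; open, the fingers measure 114 mm over their backs; the gripper's body (76 mm by 85 mm) begins 54 mm behind the grasp point. The pads swing forward as they close: fully open they stand 13 mm farther back than shut.
Start: joints at [-1.133, 0.332, -0.065, 1.46, 0.022, 1.35, -0.088], TCP at [0.278, 0.56, 0.231] pointing down, gripper open.
Joint ranges: [-2.6, 2.6], [-0.5, 2.12], [-1.47, 1.34], [0.16, 2.42], [-1.27, 4.41], [0.06, 2.06], [-2.6, 2.6]. Speed limits (rad/s): [2.22, 2.22, 2.79, 2.79, 3.14, 3.14, 3.14].

## Interface

Orientations are given as a unit quaternion [x, y, z, w].
In Python, from workcell import manip gives the robot as it stands.
- The arm moves only by the tool advance, called after "Request:" by a JSON object that holds its "api" and its "payload", one argument or row to a line. Schema: {"type":"object","properties":{"segments":{"type":"array","items":{"type":"number"},"minItems":7,"maxItems":140},"grip_force":{"type":"number"},"only":{"type":"string"},"quiet":{"type":"boolean"},"lines":{"type":"string"}},"required":["segments"],"additionalProperties":false}. segments is one flat list of numbers that holds 1 to 20 rows one after another, with no inner brackets; each row has 7 numbers: a rotation vector rx, ry, rz in normalised numbers (1 is 2 rad), then dx, dy, dz in a scale on which 1.0 is 1 m, then the opening from 0.0 (shut) to 1.0 (fully open); each row is the pose to reach, as a shift and turn from the pose commanded when the call began, along the tool's axes at that moment; what a row does not reach only later rows make up. A row lasts 1/8 s, in which the tool goes at most 0.0625 m and 0.188 rad, less where a joint would pass 70% of its speed; a pose out of reach is approached as far as the arm can. The fingers move at their own pace and stop on an object; grip_force is the grip in N (left out, the last holds). Time passes only in rows, so rows that do not move let the fingers close. The tool returns the time, the measured TCP pose, the force, the opening and the grip force at its end. only (a regular expression) keeps the lines of the reply that match it, lines (a string "A,B") keeps lines A to B, and quiet returns only ok. A shift or turn number past 1, either way, is cut back to 1. Input that does not fit is refused with a message, and nothing moves.
- manip.get_obs(): the state, without advancing time (a new reading comes with each control period).
- manip.camera(name): name is "scene" or "top" or "wrist"; returns the picture (420x560x3 uint8, blue, green, red); there is no depth.
- manip.calibration(name): a dict with "fx", "fy", "cx", "cy" (pixels), "world_from_camera" (4x4, takes a point from camera to world coordinates); the wrist camera has in their place "tool_from_camera" (4x4, takes a point from camera to tool coordinates, whose origin is the TCP and whose axes are the flange's). Camera axes: x right, y up, looking along -z (the intrinsics and any distortion apply to the point x, -y, -z); pixel columns grow to the right and rows downward; lengths in m; the calibration is good to about 2 mm. A picture is of the moment at which its call begins: read the wrist's pose just before it. calibration takes no time and is no camera call.
- manip.hand_in(): hands the job in; it is judged then, once.
Trained networks look in the newest picture that a camera, given by its name, has taken for a name from the list of things; names that differ only in an ending like _2 or _b are one class to them, and where a whole thing is asked for, a point or a joint stands for the part that bears it (a point fixed in the world has none). Each returns a list of dicts, best first, with "confidence" (0 to 1); they miss things now and then, are a little off and sometimes report something else, mostly with a low value. They report only what shows in the picture. A call takes as long as a camera call. They do not tell look-alikes from the thing itself.
- manip.outline_of(camera, thing): "mask" (420x560 bool, what is visible of it) and "bbox" ([left, top, right, bottom] in pixels, round what is visible of it).
The state is a dict: "clock": time; "joint_pos": joint angles; "joint_velocities": joint speeds; "tau": joint torques, N m; "position": TCP position; "ee_rot": TCP orientation; "ft_force": force on the tool from outside, world axes, zero at the start; "torque": the same for the moment, N m; "grip_width": opening from 0.0 (shut) to 1.0 (fully open); "grasp_force": force on a finger pad.
Only numpy, scipy, OpenCV 4.12 (cv2) and the standard library are available. Lean on these libraries where they do the work, as an engineer would, in place of code of your own. Each camera call takes 0.05 s, during which the arm holds its last target. There are 200 camera calls.

## Working session

There is one attempt and no reset: what is moved stays moved. The work goes in short steps, Python scripts to look and compute and a tool call to move; the robot and the scene stay as the last step left them, time stands still between calls to the robot, and variables do not carry over. Pictures are saved under pics/ and viewed, at most 10 in all, crops included, and the job is handed in when it is done.

```bash
mkdir -p pics; ls; python3 - <<'E'
from workcell import manip
import cv2,numpy as np
np.set_printoptions(precision=4,suppress=True)
a=manip.camera("scene");b=manip.camera("top")
cv2.imwrite("pics/s.png",a);cv2.imwrite("pics/t.png",b)
for c in("scene","top"):
    print(manip.calibration(c))
    for t in("cup","stand","cap_a","ext_a","shaper","chalk","brush"):
        print(c,t,[(round(d["confidence"],2),np.round(d["bbox"]).tolist()) for d in manip.outline_of(c,t)][:4])
o=manip.get_obs();print(o);print(manip.calibration("wrist"))
E
```

```text
pics
{'fx': 471.8237304780174, 'fy': 471.8237304780174, 'cx': 280.98746568586967, 'cy': 212.94874234830786, 'world_from_camera': array([[-0.8247, -0.3752,  0.4232,  1.007 ],
       [ 0.5652, -0.5709,  0.5955,  0.5107],
       [ 0.0182,  0.7303,  0.6829,  0.7371],
       [ 0.    ,  0.    ,  0.    ,  1.    ]])}
scene cup [(0.79, [257.0, 136.0, 281.0, 154.0]), (0.42, [172.0, 300.0, 282.0, 346.0])]
scene stand [(0.9, [262.0, 210.0, 401.0, 324.0])]
scene cap_a [(0.93, [280.0, 157.0, 301.0, 185.0]), (0.73, [325.0, 318.0, 348.0, 349.0]), (0.71, [387.0, 322.0, 414.0, 358.0])]
scene ext_a [(0.7, [279.0, 184.0, 300.0, 225.0])]
scene shaper [(0.71, [347.0, 182.0, 358.0, 208.0]), (0.3, [280.0, 186.0, 297.0, 224.0])]
scene chalk [(0.7, [420.0, 257.0, 439.0, 276.0])]
scene brush [(0.87, [170.0, 298.0, 282.0, 348.0])]
{'fx': 417.34287732209265, 'fy': 417.34287732209265, 'cx': 283.1961453741322, 'cy': 206.5559651657075, 'world_from_camera': array([[-0.0237,  0.9969, -0.0744,  0.5134],
       [-0.9997, -0.0241, -0.0047, -0.0468],
       [-0.0065,  0.0743,  0.9972,  1.1009],
       [ 0.    ,  0.    , 
[... 607 characters left out ...]
.0006,  0.001 , -0.0009,  0.0004, -0.0002,  0.001 ,  0.0017]), 'tau': array([  0.0009, -62.5164,   0.0496, -39.1811,   0.0165,   0.0014,
        -0.    ]), 'position': array([0.2779, 0.5598, 0.2314]), 'ee_rot': array([0.2284, 0.9736, 0.0001, 0.    ]), 'ft_force': array([0.1902, 0.3244, 0.0894]), 'torque': array([-0.0211, -0.0469, -0.0117]), 'grasp_force': 0.0, 'grip_width': 0.9985173150477349}
{'fx': 310.6356863361915, 'fy': 310.6356863361915, 'cx': 278.76389991302153, 'cy': 202.6749679192308, 'tool_from_camera': array([[-0.0003,  0.9455,  0.3256,  0.0846],
       [ 1.    ,  0.0003,  0.0002, -0.0006],
       [ 0.0001,  0.3256, -0.9455, -0.142 ],
       [ 0.    ,  0.    ,  0.    ,  1.    ]])}
```

View pics/s.png

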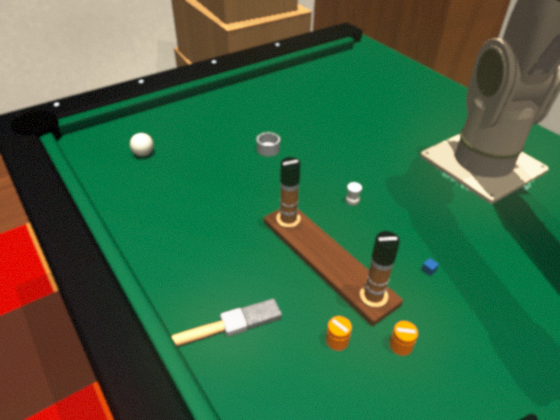

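View pics/t.png

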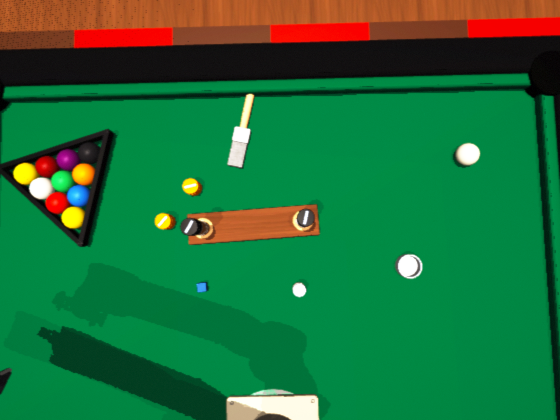

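Both views agree. The caps are at about (192,227) and (306,218) in top, and the left one is the first. The cup is at (409,266), and the two orange look-alikes stand left of the stand at (164,221) and (191,187). Next I triangulate.

```bash
cat > h.py <<'E'
from workcell import manip
import cv2,numpy as np
from scipy.spatial.transform import Rotation as R
np.set_printoptions(precision=4,suppress=True)
def T(c,o=None):
    k=manip.calibration(c)
    if c!="wrist": return k,k["world_from_camera"]
    o=o or manip.get_obs()
    M=np.eye(4);M[:3,:3]=R.from_quat(o["ee_rot"]).as_matrix();M[:3,3]=o["position"]
    return k,M@k["tool_from_camera"]
def ray(c,u,v,o=None):
    k,M=T(c,o)
    d=M[:3,:3]@np.array([(u-k["cx"])/k["fx"],-(v-k["cy"])/k["fy"],-1]);return M[:3,3],d/np.linalg.norm(d)
def atz(c,u,v,z,o=None):
    p,d=ray(c,u,v,o);return p+d*(z-p[2])/d[2]
def proj(c,X,o=None):
    k,M=T(c,o);q=np.linalg.inv(M)@np.append(X,1)
    return np.array([k["cx"]-k["fx"]*q[0]/q[2],k["cy"]+k["fy"]*q[1]/q[2]])
def tri(rs):
    A=0;b=0
    for p,d in rs:
        Q=np.eye(3)-np.outer(d,d);A=A+Q;b=b+Q@p
    return np.linalg.solve(A,b)
def cen(m):
    ys,xs=np.nonzero(m);return xs.mean(),ys.mean()
def toTool(X,o=None):
    o=o or manip.get_obs();return R.from_quat(o["ee_rot"]).inv().apply(np.array(X)-o["position"])
E
python3 - <<'E'
from h import *
for c in("scene","top"): manip.camera(c)
for c in("scene","top"):
  for t in("cap_a","cup","chalk","shaper"):
    for d in manip.outline_of(c,t)[:5]:
      u=cen(d["mask"]);z={"cap_a":.153,"cup":.017,"chalk":.011,"shaper":.022}[t]
      print(c,t,round(d["confidence"],2),np.array(u),d["mask"].sum(),atz(c,*u,z))
  m=manip.outline_of(c,"stand")[0]["mask"].astype(np.uint8)
  ps=cv2.boxPoints(cv2.minAreaRect(cv2.findNonZero(m)))
  if c=="top": print(np.array([atz(c,*p,.02) for p in ps]))
E
```

```text
scene cap_a 0.74 [289.7544 170.7911] 517 [ 0.5603 -0.0911  0.153 ]
scene cap_a 0.72 [402.8057 337.173 ] 705 [0.6464 0.3099 0.153 ]
scene cap_a 0.62 [384.7234 247.5753] 770 [0.5468 0.1683 0.153 ]
scene cap_a 0.59 [337.4281 332.253 ] 668 [0.7187 0.2518 0.153 ]
scene cup 0.72 [267.2662 143.5519] 462 [ 0.4389 -0.3594  0.017 ]
scene shaper 0.63 [352.7243 192.8787] 272 [ 0.3849 -0.0775  0.022 ]
scene shaper 0.59 [289.4104 170.3899] 536 [ 0.4599 -0.2279  0.022 ]
top cap_a 0.88 [191.0372 226.3311] 296 [0.5441 0.1682 0.153 ]
top cap_a 0.78 [305.3459 217.6053] 266 [ 0.5577 -0.092   0.153 ]
top cap_a 0.64 [165.4444 220.7586] 261 [0.5582 0.2264 0.153 ]
top cap_a 0.55 [192.1217 186.73  ] 263 [0.6346 0.1651 0.153 ]
top cup 0.62 [408.6851 265.4683] 489 [ 0.4345 -0.3607  0.017 ]
top cup 0.24 [241.1993 137.1757] 888 [0.7805 0.0648 0.017 ]
top shaper 0.5 [299.1844 288.8014] 141 [ 0.3823 -0.0775  0.022 ]
[[ 0.5845  0.2088  0.02  ]
 [ 0.6002 -0.1312  0.02  ]
 [ 0.5152 -0.1346  0.02  ]
 [ 0.4996  0.2034  0.02  ]]
```

Careful with the scale: turns go in shares of 2 rad. That gives: 1.8 rad / 2 = 0.9.

Request:
{"api": "advance", "payload": {
  "segments": [0,0,0.45,-0.42,-0.304,-0.02,1,0,0,0.45,-0.42,-0.304,-0.02,1,0,0,0.45,-0.42,-0.304,-0.02,1,0,0,0.45,-0.42,-0.304,-0.02,1,0,0,0.45,-0.42,-0.304,-0.02,1,0,0,0.45,-0.42,-0.304,-0.02,1,0,0,0.45,-0.42,-0.304,-0.02,1,0,0,0.45,-0.42,-0.304,-0.02,1,0,0,0.9,-0.551,-0.753,0.05,1,0,0,0.9,-0.551,-0.753,0.05,1,0,0,0.9,-0.551,-0.753,0.05,1,0,0,0.9,-0.551,-0.753,0.05,1,0,0,0.9,-0.551,-0.753,0.05,1,0,0,0.9,-0.551,-0.753,0.05,1,0,0,0.9,-0.551,-0.753,0.05,1,0,0,0.9,-0.551,-0.753,0.05,1,0,0,0.9,-0.551,-0.753,0.05,1,0,0,0.9,-0.551,-0.753,0.05,1,0,0,0.9,-0.551,-0.753,0.05,1,0,0,0.9,-0.551,-0.753,0.05,1],
  "grip_force": 40
}}

```text
clock: 3.9
position: [0.4373, -0.3586, 0.1815]
ee_rot: [0.904, 0.427, 0.0, -0.0]
ft_force: [0.5, -0.0, 0.4]
grip_width: 0.998
grasp_force: 0.0
```

```bash
python3 - <<'E'
from h import *
o=manip.get_obs();im=manip.camera("wrist");cv2.imwrite("pics/w1.png",im)
print(o["joint_pos"],o["position"],o["ee_rot"])
for d in manip.outline_of("wrist","cup")[:2]:
    u=cen(d["mask"]);X=atz("wrist",*u,.02,o);print(d["confidence"],d["bbox"],u,X,toTool([X[0],X[1],0.001],o))
E
```

```text
[-0.0698  0.2911  0.8083  1.7252 -0.2238  1.2203  0.1068] [ 0.4373 -0.3586  0.1815] [ 0.9042  0.4272  0.0005 -0.    ]
0.73 [244.1, 152.3, 307.7, 214.4] (np.float64(276.3598705501618), np.float64(183.64012944983818)) [ 0.4345 -0.3574  0.02  ] [-0.001  -0.003   0.1805]
```

Request:
{"api": "advance", "payload": {
  "segments": [0,0,0,-0.001,-0.001,0.06,1,0,0,0,-0.001,-0.001,0.12,1,0,0,0,-0.001,-0.001,0.15,1,0,0,0,-0.001,-0.001,0.17,1,0,0,0,-0.001,-0.001,0.179,1,0,0,0,-0.001,-0.001,0.179,1,0,0,0,-0.001,-0.001,0.179,0,0,0,0,-0.001,-0.001,0.179,0,0,0,0,-0.001,-0.001,0.179,0,0,0,0,-0.001,-0.001,0.179,0,0,0,0,-0.001,-0.001,0.179,0,0,0,0,-0.001,-0.001,0.179,0,0,0,0,-0.001,-0.001,0.179,0,0,0,0,-0.001,-0.001,0.179,0],
  "grip_force": 40
}}

```text
clock: 5.75
position: [0.4359, -0.3601, 0.0037]
ee_rot: [0.905, 0.426, 0.001, 0.001]
ft_force: [-2.2, 1.6, 9.2]
grip_width: 0.687
grasp_force: 41.9
```

Converted, -0.7 rad / 2 = -0.35.

Request:
{"api": "advance", "payload": {
  "segments": [0,0,0,0,0,-0.05,0,0,0,0,0,0,-0.1,0,0,0,0,0,0,-0.16,0,0,0,0,0,0,-0.22,0,0,0,0,0,0,-0.23,0,0,0,-0.35,0.3815,-0.1645,-0.23,0,0,0,-0.35,0.3815,-0.1645,-0.23,0,0,0,-0.35,0.3815,-0.1645,-0.23,0,0,0,-0.35,0.3815,-0.1645,-0.23,0,0,0,-0.35,0.3815,-0.1645,-0.23,0,0,0,-0.35,0.3815,-0.1645,-0.23,0,0,0,-0.35,0.3815,-0.1645,-0.23,0,0,0,-0.35,0.3815,-0.1645,-0.23,0,0,0,-0.35,0.3815,-0.1645,-0.23,0,0,0,-0.35,0.3815,-0.1645,-0.23,0,0,0,-0.35,0.3815,-0.1645,-0.23,0]
}}

```text
clock: 7.75
position: [0.551, 0.0381, 0.2324]
ee_rot: [0.704, 0.71, 0.0, -0.0]
ft_force: [-0.2, -0.4, -0.8]
grip_width: 0.691
grasp_force: 44.5
```

```bash
python3 - <<'E'
from h import *
o=manip.get_obs();im=manip.camera("wrist");cv2.imwrite("pics/w2.png",im)
print(o["joint_pos"],o["position"],o["ee_rot"])
for t in("cup","cap_a","stand"):
  for d in manip.outline_of("wrist",t)[:3]:
    print(t,d["confidence"],d["bbox"],cen(d["mask"]))
for y in(.168,-.0915): print(proj("wrist",[.5523+(.0383-y)*.052,y,.153],o))
cv2.imwrite("pics/s2.png",manip.camera("scene"))
E
```

```text
[-0.5828  0.1736  0.4885  1.6791 -0.0842  1.3096 -0.0704] [0.551  0.0381 0.2324] [ 0.7041  0.7101  0.0001 -0.    ]
cup 0.92 [205.9, 205.8, 346.3, 351.6] (np.float64(278.4450643504723), np.float64(281.6039434476637))
cap_a 0.97 [354.8, 0.9, 409.9, 43.4] (np.float64(382.24325782092774), np.float64(19.513484358144552))
cap_a 0.96 [237.8, 0.0, 307.2, 56.4] (np.float64(269.85368217054264), np.float64(23.453165374677003))
cap_a 0.62 [263.0, 347.8, 310.4, 369.5] (np.float64(286.97058823529414), np.float64(359.32107843137254))
stand 0.96 [233.8, 0.7, 316.6, 220.1] (np.float64(277.7027210884354), np.float64(122.92585034013605))
[273.0157  17.6566]
[287.4576 347.1538]
```

View pics/w2.png

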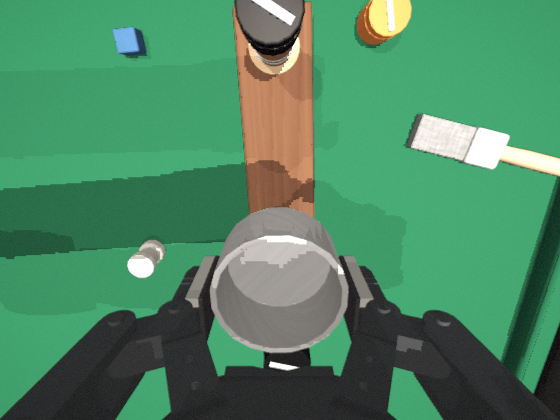

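```bash
python3 - <<'E'
from h import *
o=manip.get_obs()
manip.camera("wrist");m=manip.outline_of("wrist","cup")[0]["mask"]
s=manip.outline_of("wrist","stand")[0]["mask"]
print("rim pred",[proj("wrist",[o["position"][0]+a,o["position"][1]+b,.2627],o) for a,b in((-.03,0),(.03,0),(0,-.03),(0,.03))])
for r in(230,260,285,300,330): c=np.nonzero(m[r])[0]; print(r,c.min(),c.max())
c=np.nonzero(m[:,280])[0];print("col",c.min(),c.max())
for r in(100,130,150,180,200):
    c=np.nonzero(s[r])[0];print(r,atz("wrist",c.min(),r,.02,o),atz("wrist",c.max(),r,.02,o))
manip.camera("scene");manip.camera("top")
for c in("scene","top"):
  for t in("cap_a","cup"):
    for d in manip.outline_of(c,t)[:5]:
      u=cen(d["mask"]);print(c,t,round(d["confidence"],2),atz(c,*u,.153 if t=="cap_a" else .2457))
E
```

```text
rim pred [array([210.3544, 302.2941]), array([350.5978, 303.4822]), array([279.7771, 357.7597]), array([281.3617, 239.2959])]
230 231 325
260 218 339
285 210 347
300 211 346
330 225 332
col 207 352
100 [0.5075 0.1179 0.02  ] [0.5854 0.1186 0.02  ]
130 [0.5087 0.0861 0.02  ] [0.5869 0.0868 0.02  ]
150 [0.5092 0.0637 0.02  ] [0.5878 0.0645 0.02  ]
180 [0.5117 0.0285 0.02  ] [0.5906 0.0292 0.02  ]
200 [0.5135 0.0037 0.02  ] [0.5917 0.0044 0.02  ]
scene cap_a 0.87 [0.7187 0.2515 0.153 ]
scene cap_a 0.71 [ 0.5606 -0.092   0.153 ]
scene cap_a 0.6 [0.6466 0.31   0.153 ]
scene cap_a 0.57 [0.5468 0.1682 0.153 ]
scene cap_a 0.22 [0.8311 0.1537 0.153 ]
scene cup 0.8 [0.5504 0.0453 0.2457]
top cap_a 0.78 [ 0.5578 -0.0921  0.153 ]
top cap_a 0.48 [0.5583 0.2318 0.153 ]
```

Request:
{"api": "advance", "payload": {
  "segments": [0,0,0,-0.001,0.001,0.05,0,0,0,0,-0.001,0.001,0.1,0,0,0,0,-0.001,0.001,0.15,0,0,0,0,-0.001,0.001,0.18,0,0,0,0,-0.001,0.001,0.195,0,0,0,0,-0.001,0.001,0.203,0,0,0,0,-0.001,0.001,0.207,0,0,0,0,-0.001,0.001,0.207,0,0,0,0,-0.001,0.001,0.207,0]
}}

```text
clock: 9.57
position: [0.5527, 0.0383, 0.0261]
ee_rot: [0.704, 0.711, 0.001, 0.0]
ft_force: [-0.8, 0.6, -1.3]
grip_width: 0.688
grasp_force: 44.5
```

Not in contact yet; lower another 2–3 mm, then release and rise.

Request:
{"api": "advance", "payload": {
  "segments": [0,0,0,0,0,0.001,0,0,0,0,0,0,0.002,0,0,0,0,0,0,0.003,0,0,0,0,0,0,0.003,0]
}}

```text
clock: 10.07
position: [0.5524, 0.0383, 0.0236]
ee_rot: [0.704, 0.711, 0.0, -0.0]
ft_force: [-8.3, -0.0, 16.2]
grip_width: 0.692
grasp_force: 46.1
```

Request:
{"api": "advance", "payload": {
  "segments": [0,0,0,0,0,0,0.8,0,0,0,0,0,0,0.9,0,0,0,0,0,0,1,0,0,0,0,0,0,1,0,0,0,0,0,-0.02,1,0,0,0,0,0,-0.06,1,0,0,0,0,0,-0.12,1,0,0,0,0,0,-0.18,1,0,0,0,0,0,-0.22,1,0,0,0,0,0,-0.22,1,0,0,0,0,0,-0.22,1]
}}

```text
clock: 11.45
position: [0.5518, 0.0382, 0.2415]
ee_rot: [0.704, 0.711, -0.0, -0.0]
ft_force: [-0.0, 0.0, -0.2]
grip_width: 1.0
grasp_force: 0.0
```

```bash
python3 - <<'E'
from h import *
o=manip.get_obs();print(o["joint_pos"],o["position"],o["ee_rot"])
im=manip.camera("wrist");cv2.imwrite("pics/w3.png",im);
m=manip.outline_of("wrist","cup")
for d in m[:2]: print(d["confidence"],d["bbox"],atz("wrist",*cen(d["mask"]),.04,o))
for c in("scene","top"):
  manip.camera(c)
  for t in("cup","cap_a"):
    for d in manip.outline_of(c,t)[:4]: print(c,t,d["confidence"],atz(c,*cen(d["mask"]),.037 if t=="cup" else .153))
E
```

```text
[-0.5923  0.1712  0.4997  1.6634 -0.0842  1.3294 -0.0685] [0.5518 0.0382 0.2415] [ 0.7035  0.7107 -0.0003 -0.0003]
0.75 [249.0, 147.4, 305.4, 200.8] [0.5509 0.0402 0.04  ]
0.61 [130.6, 233.8, 164.2, 274.2] [ 0.3899 -0.0658  0.04  ]
scene cup 0.63 [0.5546 0.0385 0.037 ]
scene cap_a 0.97 [0.5479 0.1685 0.153 ]
scene cap_a 0.93 [0.7182 0.2521 0.153 ]
scene cap_a 0.91 [ 0.562  -0.0908  0.153 ]
scene cap_a 0.72 [0.6468 0.3098 0.153 ]
top cap_a 0.68 [ 0.5584 -0.0917  0.153 ]
top cap_a 0.68 [0.5581 0.2334 0.153 ]
```

View pics/w3.png

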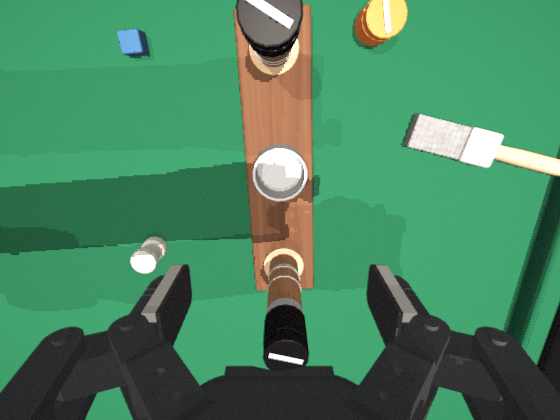

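Request:
{"api": "advance", "payload": {
  "segments": [0,0,0,0.06,-0.005,0,1,0,0,0,0.12,-0.005,0,1,0,0,0,0.13,-0.005,0,1,0,0,0,0.13,-0.005,0,1,0,0,0,0.13,-0.005,0,1]
}}

```text
clock: 12.48
position: [0.5463, 0.1661, 0.2424]
ee_rot: [0.704, 0.71, -0.0, 0.0]
ft_force: [1.2, -0.3, -0.2]
grip_width: 0.998
grasp_force: 0.0
```

```bash
python3 - <<'E'
from h import *
o=manip.get_obs();print(o["joint_pos"],o["position"])
im=manip.camera("wrist");cv2.imwrite("pics/w4.png",im)
for d in manip.outline_of("wrist","cap_a")[:3]: print(d["confidence"],d["bbox"],cen(d["mask"]))
x,y=o["position"][:2]
x,y=.5458,.1685
for a in((-.02,0),(.02,0),(0,.02),(0,-.02)): print([proj("wrist",[x+a[0],y+a[1],z],o) for z in(.176,.13)])
E
```

```text
[-0.7326  0.2091  0.4165  1.6137 -0.0859  1.337  -0.2968] [0.5463 0.1661 0.2424]
0.72 [348.0, 125.5, 393.2, 167.4] (np.float64(371.22332859174963), np.float64(145.28805120910383))
0.7 [249.6, 170.9, 304.1, 238.4] (np.float64(276.0464957264957), np.float64(205.01299145299146))
0.64 [280.7, 56.3, 319.1, 100.6] (np.float64(297.29116766467064), np.float64(78.35778443113773))
[array([251.4985, 215.0452]), array([255.9823, 195.5451])]
[array([307.0797, 215.4326]), array([302.514, 195.874])]
[array([279.5138, 188.5608]), array([279.4338, 172.9942])]
[array([279.0847, 240.4016]), array([279.0767, 217.3398])]
```

View pics/w4.png

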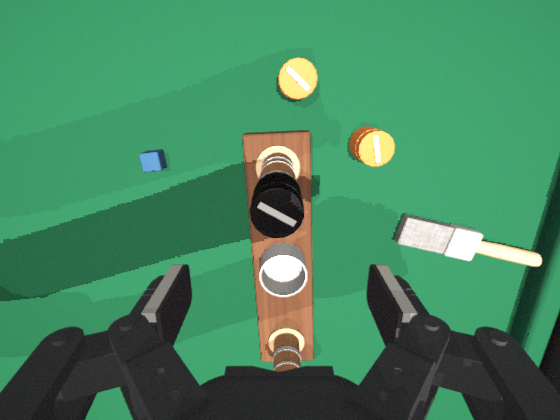

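Request:
{"api": "advance", "payload": {
  "segments": [0,0,0,0.002,-0.001,0.04,1,0,0,0,0.002,-0.001,0.08,1,0,0,0,0.002,-0.001,0.1,1,0,0,0,0.002,-0.001,0.106,1,0,0,0,0.002,-0.001,0.106,1,0,0,0,0.002,-0.001,0.106,0,0,0,0,0.002,-0.001,0.106,0,0,0,0,0.002,-0.001,0.106,0,0,0,0,0.002,-0.001,0.106,0,0,0,0,0.002,-0.001,0.106,0,0,0,0,0.002,-0.001,0.106,0,0,0,0,0.002,-0.001,0.106,0,0,0,0,0.002,-0.001,0.106,0],
  "grip_force": 50
}}

```text
clock: 14.2
position: [0.5452, 0.1703, 0.1371]
ee_rot: [0.704, 0.711, 0.001, 0.0]
ft_force: [-1.1, 0.6, 6.0]
grip_width: 0.458
grasp_force: 50.2
```

```bash
python3 -c "
from h import *
o=manip.get_obs();print(o['joint_pos'],o['torque'])"
```

```text
[-0.7203  0.2934  0.3998  1.7454 -0.1253  1.1267 -0.2719] [-0.0691  0.3691  0.0239]
```

Converted, -0.24 rad / 2 = -0.12.

Request:
{"api": "advance", "payload": {
  "segments": [0,0,-0.04,0,0,0,0,0,0,-0.08,0,0,-0.001,0,0,0,-0.12,0,0,-0.001,0,0,0,-0.12,0,0,-0.001,0]
}}

```text
clock: 14.7
position: [0.545, 0.1702, 0.1376]
ee_rot: [0.614, 0.79, 0.0, 0.0]
ft_force: [-0.2, 0.2, 2.7]
grip_width: 0.46
grasp_force: 50.4
```

```bash
python3 -c "
from h import *
o=manip.get_obs();print(o['joint_pos'],o['torque'],o['ft_force'])"
```

```text
[-0.6915  0.2903  0.3651  1.7434 -0.1136  1.128  -0.0421] [-0.0105  0.0369 -0.0276] [-0.2015  0.1522  2.6507]
```

Converted, -0.4 rad / 2 = -0.2.

Request:
{"api": "advance", "payload": {
  "segments": [0,0,-0.05,0,0,-0.0005,0,0,0,-0.1,0,0,-0.001,0,0,0,-0.15,0,0,-0.0015,0,0,0,-0.2,0,0,-0.002,0,0,0,-0.2,0,0,-0.002,0]
}}

```text
clock: 15.32
position: [0.545, 0.1702, 0.1396]
ee_rot: [0.445, 0.895, 0.0, 0.0]
ft_force: [0.2, -0.6, 4.0]
grip_width: 0.457
grasp_force: 50.5
```

```bash
python3 -c "
from h import *
o=manip.get_obs();print(o['joint_pos'],o['torque'],o['ft_force'])"
```

```text
[-0.6451  0.2849  0.3097  1.7389 -0.095   1.1319  0.3411] [-0.0338  0.0991  0.0564] [ 0.1808 -0.5578  4.0031]
```

Converted, -1.7 rad / 2 = -0.85.

Request:
{"api": "advance", "payload": {
  "segments": [0,0,-0.085,0,0,-0.0009,0,0,0,-0.17,0,0,-0.0017,0,0,0,-0.255,0,0,-0.0026,0,0,0,-0.34,0,0,-0.0034,0,0,0,-0.425,0,0,-0.0043,0,0,0,-0.51,0,0,-0.0051,0,0,0,-0.595,0,0,-0.006,0,0,0,-0.68,0,0,-0.0068,0,0,0,-0.765,0,0,-0.0077,0,0,0,-0.85,0,0,-0.0085,0,0,0,-0.85,0,0,-0.0085,0]
}}

```text
clock: 16.7
position: [0.5449, 0.1698, 0.1481]
ee_rot: [-0.379, 0.925, -0.0, -0.0]
ft_force: [-1.3, -1.6, 5.4]
grip_width: 0.459
grasp_force: 50.6
```

```bash
python3 -c "
from h import *
o=manip.get_obs();print(o['joint_pos'],o['torque'],o['ft_force'])
cv2.imwrite('pics/s5.png',cv2.resize(manip.camera('scene')[130:340,240:480],None,fx=2.5,fy=2.5))"
```

```text
[-0.4582  0.2719  0.0891  1.7198 -0.0261  1.151   1.9861] [-0.3876  0.3383 -0.0107] [-1.2997 -1.5642  5.3784]
```

View pics/s5.png

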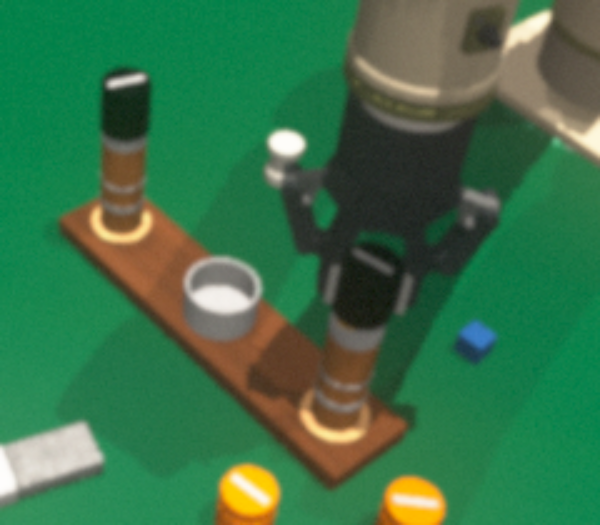

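The left cap, at (365,285) in the crop, is held and has risen with a wider bright gap beneath it. The cup stands upright at (222,297). I continue the last part of the turn and then lift gently.

Converted, -0.42 rad / 2 = -0.21.

Request:
{"api": "advance", "payload": {
  "segments": [0,0,-0.075,0,0,-0.0008,0,0,0,-0.15,0,0,-0.0015,0,0,0,-0.2,0,0,-0.002,0,0,0,-0.21,0,0,-0.002,0,0,0,-0.21,0,0,-0.004,0,0,0,-0.21,0,0,-0.006,0,0,0,-0.21,0,0,-0.006,0]
}}

```text
clock: 17.62
position: [0.5447, 0.17, 0.1536]
ee_rot: [-0.564, 0.826, 0.0, -0.0]
ft_force: [0.1, -1.2, -0.1]
grip_width: 0.457
grasp_force: 50.4
```

```bash
python3 -c "
from h import *
o=manip.get_obs();print(o['joint_pos'],o['torque'],o['ft_force'])"
```

```text
[-0.4146  0.2676  0.0375  1.7112 -0.0107  1.1636  2.3946] [-0.465   0.2393 -0.0614] [ 0.1175 -1.2448 -0.0834]
```

Converted, 1.5 rad / 2 = 0.75.

Request:
{"api": "advance", "payload": {
  "segments": [0,0,0,0,0,-0.01,0,0,0,0,0,0,-0.02,0,0,0,0,0,0,-0.04,0,0,0,0,0,0,-0.06,0,0,0,0.09,0,0,-0.06,0,0,0,0.18,0,0,-0.06,0,0,0,0.27,0,0,-0.06,0,0,0,0.36,0.03,-0.0138,-0.06,0,0,0,0.45,0.06,-0.0276,-0.06,0,0,0,0.54,0.09,-0.0414,-0.06,0,0,0,0.63,0.12,-0.0552,-0.06,0,0,0,0.72,0.12,-0.0552,-0.06,0,0,0,0.75,0.12,-0.0552,-0.06,0,0,0,0.75,0.12,-0.0552,-0.06,0,0,0,0.75,0.12,-0.0552,-0.06,0]
}}

```text
clock: 19.5
position: [0.5529, 0.0385, 0.2143]
ee_rot: [0.149, 0.989, 0.0, 0.0]
ft_force: [0.5, -0.5, -1.1]
grip_width: 0.457
grasp_force: 50.5
```

```bash
python3 - <<'E'
from h import *
o=manip.get_obs();print(o['joint_pos'],o['ft_force'])
cv2.imwrite('pics/s6.png',cv2.resize(manip.camera('scene')[110:340,220:460],None,fx=2.5,fy=2.5))
manip.camera("top")
for c in("scene","top"):
  for t in("cup","cap_a"):
    for d in manip.outline_of(c,t)[:5]: print(c,t,d["confidence"],cen(d["mask"]),atz(c,*cen(d["mask"]),.037 if t=="cup" else .229))
E
```

```text
[-0.3879  0.1831  0.2677  1.6907 -0.0507  1.2739  1.1621] [ 0.4566 -0.5269 -1.1254]
scene cup 0.96 (np.float64(327.5211097708082), np.float64(248.84800965018093)) [0.5546 0.039  0.037 ]
scene cap_a 0.91 (np.float64(330.0644171779141), np.float64(175.079754601227)) [0.5668 0.0351 0.229 ]
scene cap_a 0.8 (np.float64(337.59939759036143), np.float64(332.5722891566265)) [0.7564 0.286  0.229 ]
scene cap_a 0.76 (np.float64(402.4948755490483), np.float64(337.6354319180088)) [0.6941 0.3363 0.229 ]
scene cap_a 0.61 (np.float64(289.2363977485929), np.float64(171.3189493433396)) [ 0.62   -0.0121  0.229 ]
top cap_a 0.67 (np.float64(165.1180811808118), np.float64(220.7047970479705)) [0.5547 0.2052 0.229 ]
top cap_a 0.62 (np.float64(305.45021645021643), np.float64(217.21645021645023)) [ 0.555  -0.0886  0.229 ]
```

View pics/s6.png

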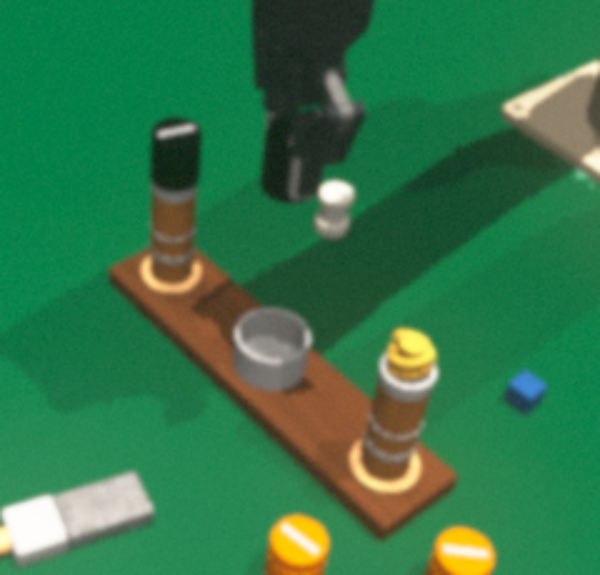

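The cap is off: the brass stub shows at (410,355), the cap is in the gripper above, and the cup is upright at (270,348). Now I lower it to about 15 mm over the rim.

Request:
{"api": "advance", "payload": {
  "segments": [0,0,0,0,0,0.03,0,0,0,0,0,0,0.06,0,0,0,0,0,0,0.09,0,0,0,0,0,0,0.11,0,0,0,0,0,0,0.125,0,0,0,0,0,0,0.133,0,0,0,0,0,0,0.137,0,0,0,0,0,0,0.137,0,0,0,0,0,0,0.137,0,0,0,0,0,0,0.137,0,0,0,0,0,0,0.137,0]
}}

```text
clock: 21.18
position: [0.5529, 0.0383, 0.077]
ee_rot: [0.15, 0.989, 0.0, 0.0]
ft_force: [0.7, -0.3, -1.3]
grip_width: 0.461
grasp_force: 50.5
```

```bash
python3 - <<'E'
from h import *
o=manip.get_obs();print(o['joint_pos'],o['ft_force'],abs(o['joint_velocities']).max())
cv2.imwrite('pics/s7.png',cv2.resize(manip.camera('scene')[130:330,230:430],None,fx=3,fy=3))
E
```

```text
[-0.3687  0.3194  0.2535  1.8363 -0.0941  0.997   1.1937] [ 0.7346 -0.3026 -1.2506] 0.0009491086734483005
```

View pics/s7.png

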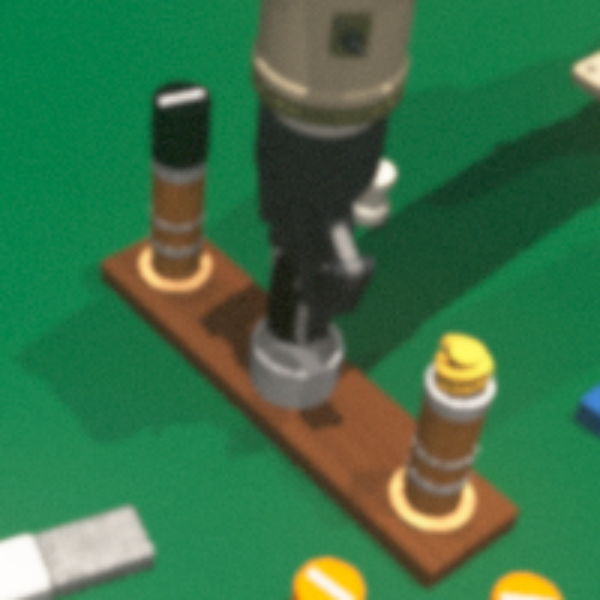

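```bash
python3 - <<'E'
from h import *
for n,X in(("rimc",[.5527,.0385,.054]),("rim near",[.570,.063,.054]),("rim far",[.5354,.014,.054]),("cap under near",[.5642,.0548,.070]),("cap top c",[.5527,.0385,.116])): print(n,(proj("scene",X)-[230,130])*3)
for d in manip.outline_of("scene","cap_a")[:5]+manip.outline_of("scene","cup")[:1]: print(d["confidence"],(np.array(d["bbox"])-[230,130,230,130])*3)
E
```

```text
rimc [296.4977 337.5667]
rim near [299.2766 371.2568]
rim far [293.8454 305.4114]
cap under near [300.531 343.035]
cap top c [305.0458 270.346 ]
0.82 [150.6  73.5 210.  171.6]
0.6 [479.7 570.3 567.3 678. ]
0.55 [281.7 556.8 359.7 654.9]
0.54 [260.1 261.3 295.8 341.7]
0.8 [250.8 321.3 344.7 402.9]
```

```bash
python3 -c "
from workcell import manip
print(manip.hand_in())"
```

```text
the job is handed in; nothing more can be done
None
```

The job is handed in, with no verdict shown: the cup stands upright midway on the stand, and the left cap (unscrewed counter-clockwise) is held still and upright about 15 mm above its rim, at 21 s of the 72 s allowed.

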